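Put a glued trinket box into the hinged press, pin it and hold it shut

ROBOT

A 7-joint arm with a two-finger parallel gripper is mounted at the origin on the work surface. World frame = base frame: x ahead of the robot, y to its left, z up, the work surface at z = 0. Lengths are in mm, angles in rad, forces in N, time in s.
With the tool pointing down it reaches from about 375 to 925 mm from the base axis. Payload 3.1 kg.
Tool frame: the origin (TCP) lies at the very end of the fingers, on their centre line; the grasp point (between the pads) lies 19 mm behind it; z points along the fingers, y is the line along which they close (so a half turn about z gives the same grasp; the last joint's range is limited). The gripper opens to 85 mm and grips with 20 to 120 N. Pads are 22 mm wide; open, the fingers measure 114 mm over their backs; the gripper's body (76 mm by 85 mm) begins 54 mm behind the grasp point. The pads swing forward as they close: fully open they stand 13 mm farther back than shut.
Start: joints at [1.196, 0.383, 0.044, 1.598, -0.018, 1.161, -0.05], TCP at [177.651, -625.254, 231.269] pointing down, gripper open.
Joint ranges: [-2.61, 2.61], [-0.41, 2.15], [-1.48, 1.57], [0, 2.5], [-1.57, 4.71], [0.05, 1.97], [-2.85, 2.85]. Speed limits (rad/s): [2.79, 2.79, 3.14, 3.14, 3.14, 3.14, 3.14].

INTERFACE

Orientations are given as a unit quaternion [x, y, z, w].
In Python, from workcell import bot, vision, hand_in gives the robot as it stands.
- The arm moves only by the tool drive_tool, never from a script. Its argument "targets" is a list of rows, each a list of 3 entries, a list of its own where there are three numbers: the shift along the tool's x, y, z in mm, then the turn about the tool's z in degrees, then the opening, from 0 (shut) to 1 (fully open). A call has 1 to 5 rows; each row is the pose to reach, as a shift and turn from the pose commanded when the call began, along the tool's axes at that moment; what a row does not reach only later rows make up. A row lasts 1/8 s, in which the tool goes at most 62.5 mm and 10.7 degrees, less where a joint would pass 70% of its speed; a pose out of reach is approached as far as the arm can. A call with a gripper value outside its range is refused whole. The fingers move at their own pace and stop on an object; the grip force is fixed at half the most. Time passes only in rows, so rows that repeat a pose let the fingers close. It gives the time, the measured TCP pose, the force, the opening and the grip force at its end, in the units of the state.
- bot.get_state(): the state, without advancing time (a new reading comes with each control period).
- vision.capture(name): name is "scene" or "top" or "wrist"; returns a dict with "color" (384x512x3 uint8, red, green, blue), "fx", "fy", "cx", "cy" (pixels), "R" (3x3) and "t" (3): a world point X has camera coordinates R X + t; the wrist camera has in their place "T_tool_cam" (4x4, takes a point from camera to tool coordinates, whose origin is the TCP and whose axes are the flange's). Camera axes: x right, y down, z forward; pixel columns grow to the right and rows downward; lengths in mm; the calibration is good to about 2 mm. A picture is of the moment at which its call begins: read the wrist's pose just before it. There is no depth.
- hand_in(): hands the job in; it is judged then, once.
The state is a dict: "time": time; "joints": joint angles; "joint_vel": joint speeds; "tau": joint torques, N m; "ee_pos": TCP position; "ee_rot": TCP orientation; "ft_force": force on the tool from outside, world axes, zero at the start; "ft_torque": the same for the moment, N m; "finger_gap": finger opening in mm; "finger_force": force on a finger pad.
Only numpy, scipy, OpenCV 4.12 (cv2) and the standard library are available. Lean on these libraries where they do the work, as an engineer would, in place of code of your own. Each camera call takes 0.05 s, during which the arm holds its last target. There are 200 camera calls.

TASK

Draw the vise jaw open, lift the small wooden box out and set it flat in the nest of the hinged press. Then close the press lid onto it and push the long pin all the way down through the hole in the lid into the hole below. Finish while holding: keep pushing down on the free end of the closed lid, or on the pin's head, with a firm 10 to 20 N and do not let go; leave the short pin, the glue bottle and the larger box alone.

Things in the scene. Friction and masses are not known exactly. Their poses are not given: they have to be found in the camera images.
- vise: Small steel vise fixed to the table, 225 mm long and 60 mm wide. Origin: on the table under the centre of the clamped box; z up, x points from the sliding jaw to the fixed jaw. Its bed is 20 mm high (the box stands on it) and reaches from x = -170 to +55 mm. Fixed jaw: x = 25 to 50 mm, 36 mm wide in y, top at 58 mm (a stub on it to 70 mm). Both jaws are narrower than the box, whose two y ends stick out free by 10 mm each.
- vise_jaw (a joint): Slide of the vise's moving jaw in m: 0 closed on the box, grows to 0.05 as the jaw moves towards the vise's -x. Sliding friction about 4 N, stays where left. The jaw is 36 mm wide, its top at 70 mm, and a lip on it hooks 9 mm over the box's top, so it must be opened by 20 mm or more (30 to 45 mm is a good opening) before the box can come out.
- jaw_post (a point): Grip point on the upright round post of the moving jaw (18 mm diameter, standing 35 to 85 mm above the table, 95 mm to the vise's -x of the box's centre when closed). This point is on the post's axis, 66 mm above the table. The jaw's slide plate below it is 30 mm wide, top at 36 mm.
- box: Small wooden trinket box, one rigid piece, 48 (x) x 56 (y) x 40 mm high, pale sides with dark corner blocks. Origin: centre of its underside; z up. It starts between the vise jaws (which touch its x faces, axes along the vise's), 20 mm above the table. About 0.12 kg. Pick it by its two y faces.
- press: Clamshell press of plywood fixed to the table: base 130 (x) x 215 (y) x 30 mm high. Origin: on the table under the nest's centre; z up, hinge on its +y side. Hinge axis parallel to x at y = 85 mm, 78 mm above the table. At the free end (-y) a wooden block 60 (x) x 36 (y) mm, centred at y = -78 mm, rises to 62 mm and holds the pin hole. Between the nest's box and this block there are 32 mm.
- press_nest (a point): Centre of the nest's floor, on top of the press base, 30 mm above the table. Axes as the press's. The nest is a 58 (x) x 66 (y) mm space within low strips 6 mm wide and 6 mm high: the box fits with 5 mm play all round, its x along the press's x (a half turn does not matter).
- press_hole (a point): Mouth of the pin hole in the block of the base, 62 mm above the table, at the press's y = -78 mm; vertical, 15 mm in diameter, 32 mm deep.
- press_lid (a joint): Angle of the press lid in rad: 0 when it lies level on the box in the nest, 1.57 upright, at most 2.05 leaning back to the press's +y; with an empty nest it sinks to -0.04. The hinge is slightly stiff and damped: the lid stays where it is left between about 1.1 and 2.0 rad, and below about 1.0 it sinks slowly shut by itself (1 to 3 s).
- lid_edge (a point): Middle of the lid's free edge, 190 mm from the hinge axis, mid-thickness. The lid is a plywood board 70 mm wide (along the hinge), 16 mm thick (its mid-plane goes through the hinge axis), with two 6 mm ribs on its outer face along its long edges (12 mm wide, 42 mm apart, from 15 to 145 mm from the hinge axis); 0.35 kg.
- lid_hole (a point): Centre of the pin hole on the lid's outer (upper, when shut) face, 163 mm from the hinge axis, 15 mm in diameter through the 16 mm board; with the lid shut it lies over the press hole, 86 mm above the table.
- pin: The long pin: steel shank 12 mm in diameter and 52 mm long with a tapered foot, round dark wooden head 22 mm in diameter and 30 mm high on top of it. Origin: centre of the foot's end; z up along the pin to the head. It starts upright in one of the rack's two holes with its foot on the table, so its head spans 52 to 82 mm above the table. Fully home, its head lies on the lid and its foot is 34 mm above the table.
- pin_tip (a point): The end of the long pin's foot, on its axis.
- pin_head (a point): Grip point in the long pin's head, on its axis, 74 mm above the foot's end (22 mm above the head's underside, 8 mm below its top).
- rack: Wooden pin rack fixed to the table, 130 (x) x 50 (y) x 30 mm high, with two through holes at x = -35 and +35 mm holding the long and the short pin, in either order. Origin: centre of its underside.
- short_pin: Bystander: a like pin with a shank of only 26 mm, its head lying on the rack (head 30 to 60 mm above the table). Origin: end of its foot.
- glue_bottle: Bystander: white bottle, 56 mm in diameter, 140 mm high, standing. Origin: centre of its underside.
- spare_box: Bystander: a larger trinket box, 85 x 120 x 60 mm. Origin: centre of its underside.

How it is judged:
By the outcome, as a careful person would: the job done as asked, in the order asked, and still so for the second after the job is handed in, while the arm keeps its last pose, push and grip.
It also fails if it takes over 72 s, if anything falls off the work surface, if the arm or the gripper's body presses on something with over 40 N, if the wrist force passes 120 N, or if a joint passes its speed limit or range.

## Working session

There is one attempt and no reset: what is moved stays moved. The work goes in short steps, Python scripts to look and compute and a tool call to move; the robot and the scene stay as the last step left them, time stands still between calls to the robot, and variables do not carry over. Pictures are saved under pics/ and viewed, at most 10 in all, crops included, and the job is handed in when it is done.

Besides the shell and the picture viewer there is one more tool, called after ">>>" by a JSON object that holds its "op" and its "data", one argument or row to a line. drive_tool: Moves the arm, as the interface text tells. Its arguments: {"type":"object","properties":{"targets":{"type":"array","items":{"type":"array"}}},"required":["targets"]}

```bash
mkdir -p pics; ls; python3 - <<'E'
from workcell import bot, vision
import cv2,numpy as np,pickle
s=bot.get_state()
print({k:np.round(v,3).tolist() for k,v in s.items()})
d={}
for n in("scene","top","wrist"):
    c=vision.capture(n); d[n]=c
    cv2.imwrite(f"pics/{n}0.png",cv2.resize(c["color"][:,:,::-1],(800,600),interpolation=cv2.INTER_CUBIC))
    print(n,{k:np.round(v,3).tolist() for k,v in c.items() if k!="color"})
pickle.dump(d,open("cap0.pkl","wb"))
E
```

```text
pics
{'time': 0.0, 'joints': [1.196, 0.384, 0.044, 1.6, -0.018, 1.161, -0.05], 'joint_vel': [-0.001, 0.0, 0.0, 0.002, 0.001, -0.001, -0.001], 'tau': [-0.0, -43.346, 1.024, -24.951, 0.011, 0.011, -0.0], 'ee_pos': [177.39, -624.337, 229.85], 'ee_rot': [0.99, 0.138, -0.0, -0.001], 'ft_force': [0.952, 0.107, -0.419], 'ft_torque': [0.032, 0.004, 0.006], 'finger_force': 0.0, 'finger_gap': 85.588}
scene {'fx': 358.671, 'fy': 358.671, 'cx': 260.898, 'cy': 193.242, 'R': [[-0.575, 0.818, 0.019], [0.584, 0.427, -0.69], [-0.573, -0.386, -0.723]], 't': [361.624, -307.216, 1167.345]}
top {'fx': 496.532, 'fy': 496.532, 'cx': 250.491, 'cy': 194.989, 'R': [[-0.014, -1.0, 0.011], [-0.982, 0.012, -0.188], [0.188, -0.013, -0.982]], 't': [10.423, 631.505, 1154.889]}
wrist {'fx': 339.445, 'fy': 339.445, 'cx': 256.263, 'cy': 192.563, 'T_tool_cam': [[0.0, -0.965, -0.261, 66.654], [1.0, -0.0, 0.001, -0.672], [-0.001, -0.261, 0.965, -142.715], [0.0, 0.0, 0.0, 1.0]]}
```

View pics/top0.png

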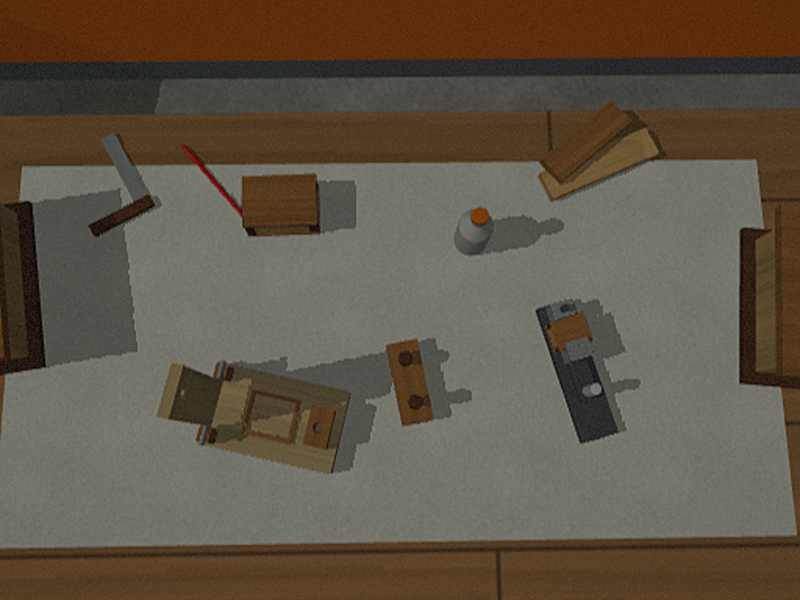

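View pics/scene0.png

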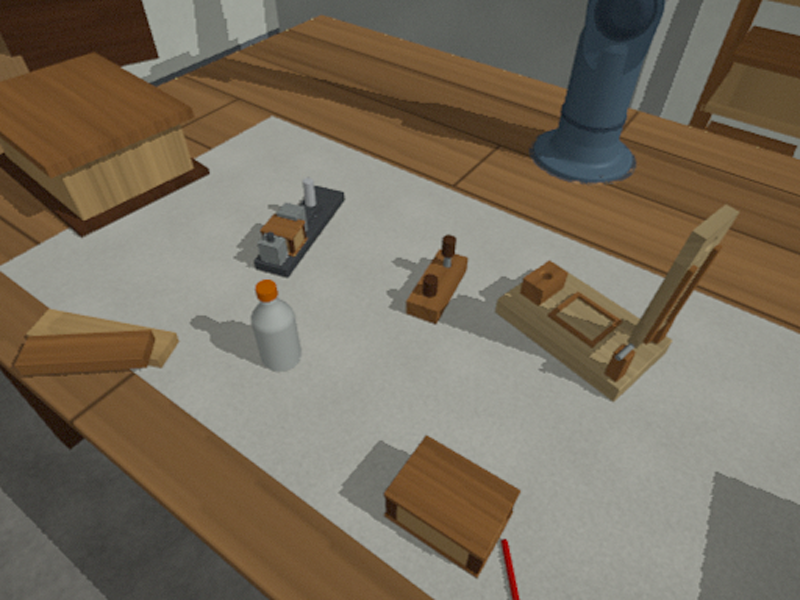

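The top view shows the press at (270,415) with its lid open to the left, the rack at (410,380) and the vise at (580,370). In the scene view the long pin, with its shank visible, is the one nearer the robot. I'll fit coarse poses from picked features.

```bash
cat > h.py <<'E'
import numpy as np, pickle, cv2
from scipy.optimize import least_squares
from scipy.spatial.transform import Rotation as Ro
def cam(c,ee=None):
    """world->cam R,t and intrinsics; ee=(pos,quat) for wrist"""
    if "R" in c: return np.array(c["R"]),np.array(c["t"]),c
    T=np.array(c["T_tool_cam"]); Rt=Ro.from_quat(ee[1]).as_matrix()
    Rw=Rt@T[:3,:3]; tw=Rt@T[:3,3]+np.array(ee[0])
    return Rw.T,-Rw.T@tw,c
def proj(X,C):
    R,t,c=C; p=np.atleast_2d(X)@R.T+t
    return np.c_[c["fx"]*p[:,0]/p[:,2]+c["cx"],c["fy"]*p[:,1]/p[:,2]+c["cy"]]
def ray(px,C,z):
    R,t,c=C; d=R.T@np.array([(px[0]-c["cx"])/c["fx"],(px[1]-c["cy"])/c["fy"],1]); o=-R.T@t
    return o+d*(z-o[2])/d[2]
def world(p,L):
    c,s=np.cos(p[2]),np.sin(p[2]); L=np.atleast_2d(L).astype(float)
    return np.c_[p[0]+c*L[:,0]-s*L[:,1],p[1]+s*L[:,0]+c*L[:,1],L[:,2]]
def fit(obs,p0):
    """obs: list of (C, local pts, pixels)"""
    f=lambda q:np.concatenate([(proj(world([q[0],q[1],q[2]],L),C)-np.array(P)).ravel() for C,L,P in obs])
    r=least_squares(f,p0,x_scale=[10,10,.1],loss="soft_l1"); return r.x,f(r.x).reshape(-1,2)
E
python3 - <<'E'
from h import *
d=pickle.load(open("cap0.pkl","rb")); T=cam(d["top"]);S=cam(d["scene"]);k=.64
for n,L,P,Ls,Ps,p0 in [
 ("vise",[[55,30,20],[-170,30,20],[-170,-30,20],[55,-30,20],[-95,0,85]],[[537,308],[580,442],[622,431],[577,299],[592,386]],
   [[-95,0,85]],[[309,181]],[500,-400,.3]),
 ("rack",[[65,25,30],[65,-25,30],[-65,-25,30],[-65,25,30]],[[386,345],[417,339],[433,417],[403,425]],[[-65,-25,30]],[[468,256]],[400,-100,.2]),
 ("press",[[65,-107.5,30],[-65,-107.5,30],[-65,107.5,30],[0,-78,62],[35,39,36],[35,-39,36],[-35,-39,36],[-35,39,36]],[[350,391],[332,472],[201,440],[319,427],[251,390],[301,400],[296,443],[244,436]],[[0,-78,62]],[[546,267]],[400,150,-.2])]:
    p,r=fit([(T,L,np.array(P)*k),(S,Ls,np.array(Ps)*k)],p0); print(n,p.round(3),r.round(1).tolist())
print(ray((416*k,402*k),T,82),ray((406*k,359*k),T,60))
E
```

```text
vise [ 5.87620e+02 -2.77497e+02  2.56000e-01] [[0.1, -0.9], [0.1, 0.3], [-3.6, 0.7], [-3.0, -1.3], [1.6, 1.1], [-1.3, -1.0]]
rack [ 5.14085e+02 -2.44410e+01  1.76000e-01] [[-0.1, -0.6], [-0.2, -0.5], [-0.1, 1.4], [-1.0, 0.2], [-18.3, -5.4]]
press [ 4.60852e+02  1.88140e+02 -2.17000e-01] [[-0.2, -0.4], [-0.1, 0.8], [-3.2, 2.9], [1.1, -0.1], [1.7, -0.1], [0.9, -0.0], [-2.3, 1.1], [-0.6, -1.1], [-2.0, 3.8]]
[478.17521039 -32.38998939  82.        ] [545.82118174 -19.22023445  60.        ]
```

>>> {"op": "drive_tool", "data": {
  "targets": [
    [[60,-32,9],0,1],
    [[120,-64,18],0,1],
    [[175,-94,27],0,1],
    [[230,-123,36],0,1],
    [[285,-152,45],0,1]
  ]
}}

```text
time: 0.78
ee_pos: [401.5, -408.8, 187.8]
ee_rot: [0.99, 0.138, -0.0, 0.0]
ft_force: [0.9, -0.8, 0.7]
finger_gap: 84.9
finger_force: 0.0
```

>>> {"op": "drive_tool", "data": {
  "targets": [
    [[55,-29,8],0,1],
    [[100,-54,16],0,1],
    [[134,-72,16],0,1],
    [[134,-72,16],0,1],
    [[134,-72,16],0,1]
  ]
}}

```text
time: 1.4
ee_pos: [508.8, -305.3, 171.9]
ee_rot: [0.99, 0.138, -0.001, 0.0]
ft_force: [-0.0, -0.5, 0.2]
finger_gap: 85.6
finger_force: 0.0
```

```bash
cat >> h.py <<'E'
def snap(name):
    from workcell import bot, vision
    s=bot.get_state(); c=vision.capture("wrist"); ee=(s["ee_pos"],s["ee_rot"])
    pickle.dump((c,ee),open(name+".pkl","wb"))
    cv2.imwrite(f"pics/{name}.png",cv2.resize(c["color"][:,:,::-1],(800,600),interpolation=cv2.INTER_CUBIC))
    print(np.round(s["time"],2),np.round(ee[0],1),np.round(ee[1],4),np.round(s["ft_force"],1))
    return cam(c,ee)
def load(name):
    return cam(*pickle.load(open(name+".pkl","rb")))
E
python3 -c "from h import *; snap('w1')"
```

```text
1.4 [ 508.8 -305.3  171.9] [ 9.905e-01  1.377e-01 -7.000e-04  1.000e-04] [-0.  -0.5  0.2]
```

View pics/w1.png

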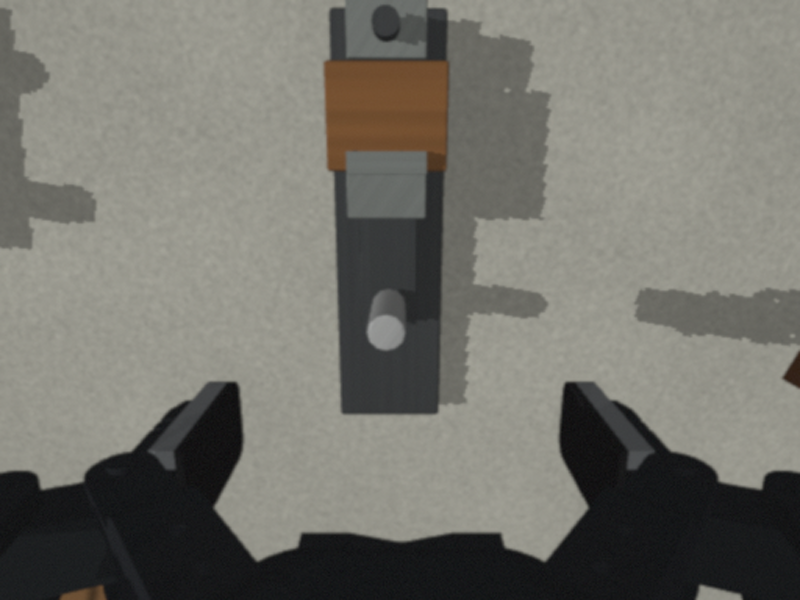

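The wrist view shows the post top at (386,332), the box top's corners at (325,61) and (448,61), and the bed's near end at (341,413) and (438,413).

```bash
cat >> h.py <<'E'
def totool(target,ee):
    """shift in tool axes (target TCP world) from ee"""
    return Ro.from_quat(ee[1]).as_matrix().T@(np.array(target)-np.array(ee[0]))
E
python3 - <<'E'
from h import *
C=load("w1"); k=.64
L=[[24,28,60],[24,-28,60],[-24,28,60],[-24,-28,60],[-95,0,85],[-170,30,20],[-170,-30,20]]
P=np.array([[325,61],[448,61],[330,170],[446,170],[386,332],[341,413],[438,413]])*k
p,r=fit([(C,L,P)],[587,-277,.256]); print(p.round(3),r.round(1).tolist())
np.save("vise.npy",p)
ee=pickle.load(open("w1.pkl","rb"))[1]
post=world(p,[-95,0,47])[0]; print(post,totool(post,ee))
y=Ro.from_quat(ee[1]).as_matrix()[:,0]; print("tool yaw",np.arctan2(y[1],y[0]))
E
```

```text
[ 5.88283e+02 -2.75945e+02  2.73000e-01] [[-1.0, -1.5], [1.3, -1.2], [-1.9, 0.2], [0.7, 0.5], [0.2, 0.2], [-0.4, 1.1], [0.4, 1.2]]
[ 496.80560739 -301.57308742   47.        ] [-10.33582501  -6.90599446 124.88407025]
tool yaw 0.27626366849897027
```

>>> {"op": "drive_tool", "data": {
  "targets": [
    [[-10,-7,40],0,1],
    [[-10,-7,80],0,1],
    [[-10,-7,100],0,1],
    [[-10,-7,100],0,1]
  ]
}}

```text
time: 1.95
ee_pos: [496.3, -301.1, 70.8]
ee_rot: [0.991, 0.137, -0.002, -0.001]
ft_force: [-0.4, -0.9, 0.4]
finger_gap: 86.0
finger_force: 0.0
```

>>> {"op": "drive_tool", "data": {
  "targets": [
    [[0,0,23],0,1],
    [[0,0,23],0,0],
    [[0,0,23],0,0],
    [[0,0,23],0,0],
    [[0,0,23],0,0]
  ]
}}

```text
time: 2.58
ee_pos: [499.0, -301.2, 50.5]
ee_rot: [0.99, 0.138, 0.001, 0.001]
ft_force: [0.9, -0.8, 2.7]
finger_gap: 16.7
finger_force: 58.3
```

>>> {"op": "drive_tool", "data": {
  "targets": [
    [[0,0,0],0,0],
    [[0,0,0],0,0],
    [[0,0,0],0,0]
  ]
}}

```text
time: 2.95
ee_pos: [499.0, -301.2, 50.5]
ee_rot: [0.99, 0.138, 0.001, 0.001]
ft_force: [-0.8, 0.8, 5.2]
finger_gap: 16.6
finger_force: 58.4
```

Gripped. I'll pull 38 mm along the vise's -x, which is the tool's -x.

>>> {"op": "drive_tool", "data": {
  "targets": [
    [[-10,0,0],0,0],
    [[-20,0,0],0,0],
    [[-30,0,0],0,0],
    [[-40,0,0],0,0],
    [[-40,0,0],0,0]
  ]
}}

```text
time: 3.58
ee_pos: [458.9, -312.5, 50.4]
ee_rot: [0.991, 0.137, -0.0, 0.0]
ft_force: [0.6, 0.4, 8.0]
finger_gap: 16.6
finger_force: 60.0
```

>>> {"op": "drive_tool", "data": {
  "targets": [
    [[0,0,0],0,1],
    [[0,0,0],0,1],
    [[0,0,0],0,1],
    [[0,0,-50],0,1],
    [[0,0,-100],0,1]
  ]
}}

```text
time: 4.2
ee_pos: [458.2, -310.9, 148.8]
ee_rot: [0.99, 0.138, -0.002, -0.001]
ft_force: [0.6, 0.3, -0.2]
finger_gap: 85.3
finger_force: 0.0
```

>>> {"op": "drive_tool", "data": {
  "targets": [
    [[55,1,0],0,1],
    [[105,2,0],0,1],
    [[135,2,0],0,1],
    [[135,2,30],0,1],
    [[135,2,60],0,1]
  ]
}}

```text
time: 4.82
ee_pos: [590.3, -276.1, 88.1]
ee_rot: [0.99, 0.139, -0.0, -0.0]
ft_force: [-0.7, -0.1, 0.1]
finger_gap: 85.4
finger_force: 0.0
```

>>> {"op": "drive_tool", "data": {
  "targets": [
    [[0,0,0],0,1],
    [[0,0,0],0,1]
  ]
}}

```text
time: 5.08
ee_pos: [590.3, -276.8, 89.8]
ee_rot: [0.99, 0.138, 0.0, 0.0]
ft_force: [-0.2, -0.2, 0.0]
finger_gap: 85.4
finger_force: 0.0
```

>>> {"op": "drive_tool", "data": {
  "targets": [
    [[-1,0,30],0,1],
    [[-1,0,58],0,1],
    [[-1,0,58],0,1],
    [[-1,0,58],0,0],
    [[-1,0,58],0,0]
  ]
}}

```text
time: 5.7
ee_pos: [591.4, -277.5, 34.2]
ee_rot: [0.99, 0.138, 0.002, 0.001]
ft_force: [-0.6, 0.4, 1.4]
finger_gap: 55.2
finger_force: 65.7
```

>>> {"op": "drive_tool", "data": {
  "targets": [
    [[0,0,0],0,0],
    [[0,0,0],0,0],
    [[0,0,0],0,0]
  ]
}}

```text
time: 6.08
ee_pos: [591.4, -277.6, 33.9]
ee_rot: [0.99, 0.138, 0.002, 0.001]
ft_force: [0.2, -0.1, 6.2]
finger_gap: 54.6
finger_force: 66.7
```

>>> {"op": "drive_tool", "data": {
  "targets": [
    [[0,0,-20],0,0],
    [[0,0,-55],0,0],
    [[0,0,-100],0,0],
    [[0,0,-140],0,0],
    [[-2,-20,-156],0,0]
  ]
}}

```text
time: 6.7
ee_pos: [583.0, -260.9, 191.6]
ee_rot: [0.991, 0.136, 0.003, 0.002]
ft_force: [0.3, 0.1, -2.3]
finger_gap: 55.0
finger_force: 66.0
```

>>> {"op": "drive_tool", "data": {
  "targets": [
    [[-5,-45,0],3,0],
    [[-10,-95,0],8,0],
    [[-15,-145,0],12,0],
    [[-20,-195,0],16,0],
    [[-25,-245,0],20,0]
  ]
}}

```text
time: 7.32
ee_pos: [489.4, -27.8, 187.8]
ee_rot: [0.999, -0.037, 0.0, 0.0]
ft_force: [0.7, 0.1, -1.5]
finger_gap: 54.8
finger_force: 65.9
```

>>> {"op": "drive_tool", "data": {
  "targets": [
    [[-23,-50,0],3,0],
    [[-47,-100,0],6,0],
    [[-70,-150,0],8,0],
    [[-92,-200,0],8,0],
    [[-104,-222,0],8,0]
  ]
}}

```text
time: 7.95
ee_pos: [401.0, 202.9, 188.1]
ee_rot: [0.995, -0.103, 0.0, -0.0]
ft_force: [0.4, -0.6, -1.7]
finger_gap: 55.1
finger_force: 65.9
```

>>> {"op": "drive_tool", "data": {
  "targets": [
    [[0,0,0],0,0],
    [[0,0,0],0,0]
  ]
}}

```text
time: 8.2
ee_pos: [403.2, 198.3, 187.4]
ee_rot: [0.994, -0.106, 0.0, 0.001]
ft_force: [-0.3, -0.6, -2.0]
finger_gap: 54.8
finger_force: 65.9
```

```bash
python3 -c "from h import *; snap('w2')"
```

```text
8.2 [403.2 198.3 187.4] [ 9.943e-01 -1.063e-01  2.000e-04  6.000e-04] [-0.3 -0.6 -2. ]
```

View pics/w2.png

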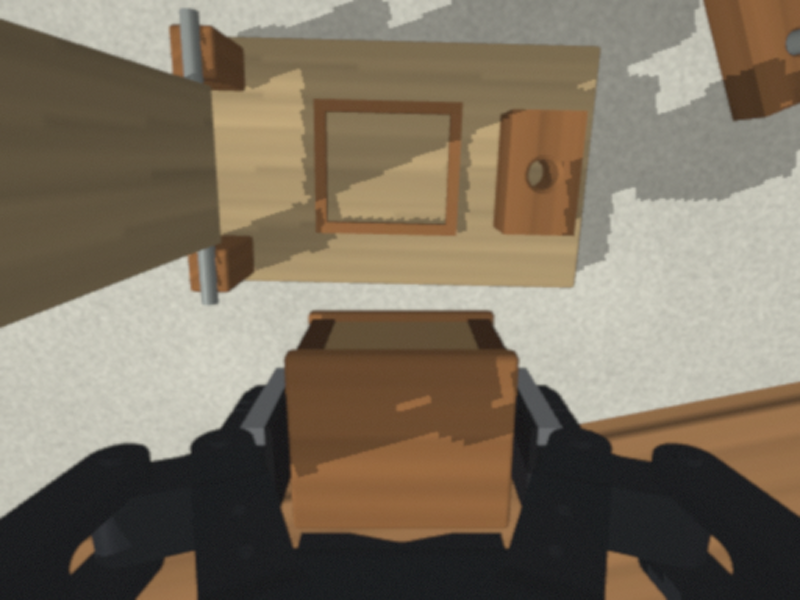

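The wrist view shows the nest's outer strip corners at (315,99), (462,102), (456,235) and (317,233), and the hole at (541,174). The held box's front top edge runs from (287,352) to (517,352).

```bash
python3 - <<'E'
from h import *
C=load("w2"); k=.64; ee=pickle.load(open("w2.pkl","rb"))[1]
L=[[35,39,36],[35,-39,36],[-35,-39,36],[-35,39,36],[65,-107.5,30],[-65,-107.5,30],[0,-78,62]]
P=np.array([[315,99],[462,102],[456,235],[317,233],[600,46],[574,287],[541,174]])*k
p,r=fit([(C,L,P)],[461,188,-.217]); print(p.round(4),r.round(1).tolist()); np.save("press.npy",p)
# box in tool: x,y,yaw,  underside dz below TCP
R0=Ro.from_quat(ee[1]).as_matrix()
B=np.array([[24,-28,40],[24,28,40],[24,-28,0],[24,28,0],[-24,-28,40],[-24,28,40]])
Q=np.array([[287,352],[517,352],[310,313],[492,313],[293,528],[508,528]])*k
def f(q):
    c,s=np.cos(q[2]),np.sin(q[2]); X=np.c_[q[0]+c*B[:,0]-s*B[:,1],q[1]+s*B[:,0]+c*B[:,1],q[3]-B[:,2]]
    return (proj(X@R0.T+ee[0],C)-Q).ravel()
b=least_squares(f,[0,0,0,14],loss="soft_l1"); print("box in tool",b.x.round(3),b.fun.round(1))
yaw=np.arctan2(R0[1,0],R0[0,0]); print("yaw err deg",np.degrees(p[2]-yaw),"turn tool z",-np.degrees(p[2]-yaw))
tgt=p[:2]-(R0@[b.x[0],b.x[1],0])[:2]; print(tgt,totool([*tgt,ee[2][2] if 0 else 187.4],ee))
E
```

```text
[ 4.634588e+02  1.926734e+02 -2.337000e-01] [[-0.6, -0.2], [1.1, 0.0], [0.8, 0.5], [-0.1, -0.0], [-1.8, -0.9], [-1.9, 0.7], [2.8, 0.0]]
box in tool [-3.5120e+00 -6.4000e-01  3.0000e-03  1.6123e+01] [-1.9  2.3  1.   2.8  0.8 -2.3 -0.7 -2.   0.6 -0.4 -0.4 -0.1]
yaw err deg -1.1884441533183738 turn tool z 1.1884441533183738
[466.75598147 191.30522199] [ 6.35784762e+01 -6.55909908e+00  7.19974344e-03]
```

>>> {"op": "drive_tool", "data": {
  "targets": [
    [[30,-3,0],1,0],
    [[64,-7,20],1,0],
    [[64,-7,60],1,0],
    [[64,-7,100],1,0],
    [[64,-7,115],1,0]
  ]
}}

```text
time: 8.88
ee_pos: [465.7, 190.1, 69.6]
ee_rot: [0.993, -0.116, -0.002, 0.002]
ft_force: [0.6, -0.2, -1.9]
finger_gap: 54.7
finger_force: 65.8
```

>>> {"op": "drive_tool", "data": {
  "targets": [
    [[0,0,0],0,0],
    [[0,0,0],0,0]
  ]
}}

```text
time: 9.12
ee_pos: [468.7, 193.4, 73.8]
ee_rot: [0.993, -0.115, 0.001, -0.001]
ft_force: [0.0, 0.8, -1.3]
finger_gap: 54.7
finger_force: 65.8
```

>>> {"op": "drive_tool", "data": {
  "targets": [
    [[-1,2.5,8],0,0],
    [[-1,2.5,14],0,0],
    [[-1,2.5,20],0,0],
    [[-1,2.5,24],0,0],
    [[-1,2.5,26],0,0]
  ]
}}

```text
time: 9.75
ee_pos: [465.3, 190.8, 45.8]
ee_rot: [0.993, -0.114, -0.0, 0.0]
ft_force: [-0.6, -0.0, -0.9]
finger_gap: 54.7
finger_force: 65.8
```

>>> {"op": "drive_tool", "data": {
  "targets": [
    [[0,0,0],0,0],
    [[0,0,0],0,0]
  ]
}}

```text
time: 10.0
ee_pos: [465.7, 191.0, 46.4]
ee_rot: [0.993, -0.114, 0.0, -0.0]
ft_force: [-0.4, -0.0, -1.6]
finger_gap: 55.1
finger_force: 65.8
```

>>> {"op": "drive_tool", "data": {
  "targets": [
    [[0,0,1],0,0],
    [[0,0,2],0,0],
    [[0,0,2],0,0]
  ]
}}

```text
time: 10.38
ee_pos: [465.5, 190.8, 44.2]
ee_rot: [0.993, -0.114, -0.0, 0.0]
ft_force: [0.5, 0.5, -2.2]
finger_gap: 54.6
finger_force: 65.8
```

>>> {"op": "drive_tool", "data": {
  "targets": [
    [[0,0,1],0,0],
    [[0,0,1.5],0,0],
    [[0,0,1.5],0,0]
  ]
}}

```text
time: 10.75
ee_pos: [465.5, 190.8, 43.9]
ee_rot: [0.993, -0.114, -0.0, 0.001]
ft_force: [-3.3, -1.1, 7.8]
finger_gap: 55.5
finger_force: 67.0
```

>>> {"op": "drive_tool", "data": {
  "targets": [
    [[0,0,0],0,0.8],
    [[0,0,0],0,0.8],
    [[0,0,0],0,0.8],
    [[0,0,-40],0,0.8],
    [[0,0,-90],0,0.8]
  ]
}}

```text
time: 11.38
ee_pos: [464.2, 190.3, 132.3]
ee_rot: [0.993, -0.114, -0.002, 0.001]
ft_force: [1.1, 0.1, 0.6]
finger_gap: 68.6
finger_force: 0.0
```

```bash
python3 - <<'E'
from h import *
d=pickle.load(open("cap0.pkl","rb")); T=cam(d["top"]);S=cam(d["scene"]); p=np.load("press.npy")
for th in np.arange(1.5,2.06,.1):
    c,s=np.cos(th),np.sin(th)
    L=[[x,85-190*c+n*s,78+190*s+n*c] for n in(8,-8) for x in(35,-35)]
    print(round(th,2),(proj(world(p,L),T)/.64).round(0).tolist(),(proj(world(p,L),S)/.64).round(0).tolist())
E
```

```text
1.5 [[190.0, 366.0], [175.0, 420.0], [202.0, 369.0], [188.0, 423.0]] [[684.0, 225.0], [717.0, 199.0], [670.0, 219.0], [703.0, 193.0]]
1.6 [[175.0, 363.0], [160.0, 417.0], [188.0, 365.0], [173.0, 420.0]] [[701.0, 235.0], [734.0, 208.0], [687.0, 227.0], [720.0, 200.0]]
1.7 [[162.0, 360.0], [146.0, 414.0], [173.0, 362.0], [158.0, 416.0]] [[717.0, 246.0], [750.0, 218.0], [703.0, 236.0], [736.0, 209.0]]
1.8 [[148.0, 357.0], [133.0, 411.0], [159.0, 359.0], [144.0, 413.0]] [[733.0, 258.0], [765.0, 229.0], [720.0, 248.0], [752.0, 219.0]]
1.9 [[136.0, 354.0], [121.0, 408.0], [147.0, 356.0], [131.0, 410.0]] [[748.0, 272.0], [780.0, 242.0], [736.0, 260.0], [768.0, 231.0]]
2.0 [[125.0, 352.0], [110.0, 405.0], [135.0, 354.0], [119.0, 407.0]] [[762.0, 287.0], [793.0, 256.0], [751.0, 275.0], [782.0, 244.0]]
```

```bash
python3 - <<'E'
from h import *
from workcell import vision
c=vision.capture("scene")["color"][:,:,::-1]; t=vision.capture("top")["color"][:,:,::-1]
a=cv2.resize(c[100:270,290:510],None,fx=2.7,fy=2.7,interpolation=cv2.INTER_CUBIC)[:, :594]
a=cv2.resize(c[110:260,300:500],(400,300),interpolation=cv2.INTER_CUBIC)
b=cv2.resize(t[215:315,90:240],(400,267),interpolation=cv2.INTER_CUBIC)
w=np.zeros((300,800,3),np.uint8); w[:,:400]=a; w[:267,400:]=b
cv2.imwrite("pics/comp1.png",cv2.resize(w,(800,300)))
E
```

```text
(no output)
```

View pics/comp1.png

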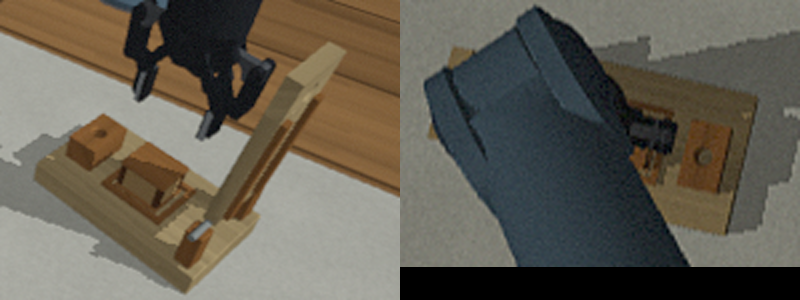

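The box sits inside the nest strips and the lid stands at about 1.62 rad. I'll go up and over the lid, then push it from behind.

>>> {"op": "drive_tool", "data": {
  "targets": [
    [[0,0,-60],0,0],
    [[0,0,-120],0,0],
    [[0,0,-178],0,0],
    [[-1,0,-178],0,0],
    [[-1,-40,-178],0,0]
  ]
}}

```text
time: 12.1
ee_pos: [474.7, 226.4, 310.2]
ee_rot: [0.993, -0.118, 0.001, 0.002]
ft_force: [-0.8, -0.2, 0.4]
finger_gap: 0.0
finger_force: 0.0
```

>>> {"op": "drive_tool", "data": {
  "targets": [
    [[0,-55,0],0,0],
    [[0,-110,0],0,0],
    [[0,-112,0],0,0],
    [[0,-112,30],0,0],
    [[0,-112,82],0,0]
  ]
}}

```text
time: 12.72
ee_pos: [500.4, 339.0, 228.6]
ee_rot: [0.993, -0.115, 0.002, -0.001]
ft_force: [0.4, 0.2, -0.5]
finger_gap: 0.2
finger_force: 0.0
```

>>> {"op": "drive_tool", "data": {
  "targets": [
    [[0,0,0],0,0],
    [[0,0,0],0,0]
  ]
}}

```text
time: 12.98
ee_pos: [499.6, 338.7, 229.5]
ee_rot: [0.993, -0.115, 0.0, -0.0]
ft_force: [-0.4, 0.1, 0.2]
finger_gap: 0.3
finger_force: 0.0
```

>>> {"op": "drive_tool", "data": {
  "targets": [
    [[0,30,0],0,0],
    [[0,45,0],0,0],
    [[0,55,0],0,0],
    [[0,65,2],0,0],
    [[0,75,3],0,0]
  ]
}}

```text
time: 13.6
ee_pos: [482.5, 266.2, 226.5]
ee_rot: [0.993, -0.114, 0.001, -0.001]
ft_force: [0.7, 1.3, 0.8]
finger_gap: -0.1
finger_force: 0.8
```

>>> {"op": "drive_tool", "data": {
  "targets": [
    [[0,10,2],0,0],
    [[0,19,5],0,0],
    [[0,28,9],0,0],
    [[0,37,13],0,0],
    [[0,46,18],0,0]
  ]
}}

```text
time: 14.22
ee_pos: [471.2, 220.5, 207.2]
ee_rot: [0.993, -0.114, -0.0, 0.0]
ft_force: [-0.3, 0.6, 1.9]
finger_gap: -0.1
finger_force: 0.4
```

>>> {"op": "drive_tool", "data": {
  "targets": [
    [[0,8,4],0,0],
    [[0,16,9],0,0],
    [[0,24,15],0,0],
    [[0,33,21],0,0],
    [[0,33,21],0,0]
  ]
}}

```text
time: 14.85
ee_pos: [463.5, 187.5, 185.8]
ee_rot: [0.993, -0.115, -0.001, 0.001]
ft_force: [-0.9, 0.4, -0.0]
finger_gap: -0.3
finger_force: 0.0
```

>>> {"op": "drive_tool", "data": {
  "targets": [
    [[0,10,-30],0,0.8],
    [[5,60,-30],-6,0.8],
    [[10,110,-30],-12,0.8],
    [[15,165,-20],-18,0.8],
    [[20,215,-5],-23,0.8]
  ]
}}

```text
time: 15.48
ee_pos: [435.2, -26.7, 192.4]
ee_rot: [0.996, 0.087, 0.001, 0.0]
ft_force: [0.9, -0.8, -0.4]
finger_gap: 68.5
finger_force: 0.0
```

>>> {"op": "drive_tool", "data": {
  "targets": [
    [[0,12,0],0,0.8],
    [[0,12,0],0,0.8],
    [[0,12,0],0,0.8]
  ]
}}

```text
time: 15.85
ee_pos: [437.7, -34.7, 192.3]
ee_rot: [0.996, 0.087, 0.001, -0.0]
ft_force: [-0.5, 0.1, 0.5]
finger_gap: 68.2
finger_force: 0.0
```

```bash
python3 -c "from h import *; snap('w3')"
```

```text
15.85 [437.7 -34.7 192.3] [ 9.962e-01  8.730e-02  7.000e-04 -3.000e-04] [-0.5  0.1  0.5]
```

View pics/w3.png

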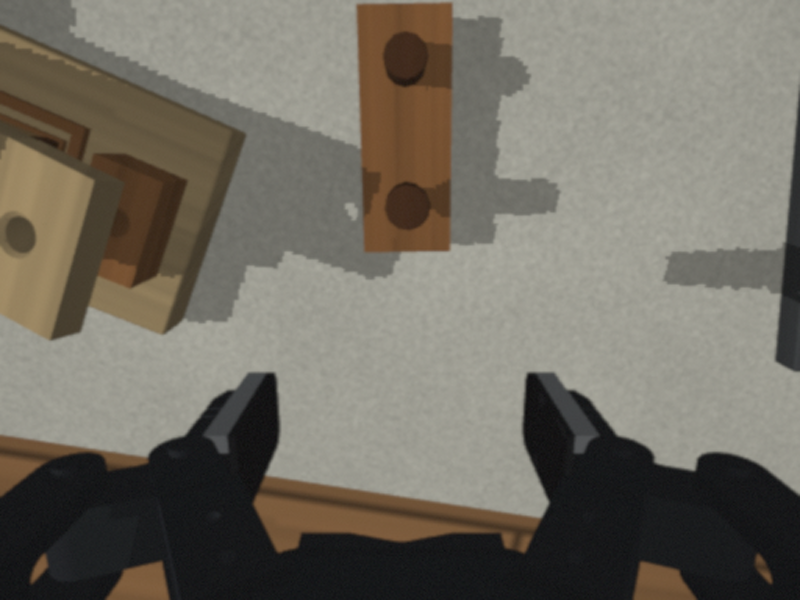

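The near head at (408,206) has the longer shadow, so that is the long pin. The lid at left is still sinking.

```bash
python3 - <<'E'
from h import *
C=load("w3"); k=.64; ee=pickle.load(open("w3.pkl","rb"))[1]
for z,px in((82,(408,206)),(60,(405,52))): print(z,ray(np.array(px)*k,C,z).round(1))
P=np.array([[357,4],[452,3],[450,250],[365,252]])*k
L=[[65,25,30],[65,-25,30],[-65,-25,30],[-65,25,30]]
p,r=fit([(C,L,P)],[514,-24,.176]);print(p,r.round(1).tolist(),world(p,[[-35,0,82],[35,0,60]]).round(1).tolist())
a=ray(np.array((408,206))*k,C,82); a[2]=57; print(totool(a,ee))
E
```

```text
82 [482.1 -29.9  82. ]
60 [551.4 -16.3  60. ]
[ 5.15762597e+02 -2.35304726e+01  1.90168042e-01] [[-0.5, -0.1], [0.5, -0.5], [0.3, 0.6], [-0.3, 0.2]] [[481.4, -30.1, 82.0], [550.1, -16.9, 60.0]]
[ 44.36341951   3.04702918 135.38154425]
```

>>> {"op": "drive_tool", "data": {
  "targets": [
    [[44,3,0],0,0.8],
    [[44,3,30],0,0.8],
    [[44,3,70],0,0.8],
    [[44,3,90],0,0.8],
    [[44,3,90],0,0.8]
  ]
}}

```text
time: 16.52
ee_pos: [479.3, -30.3, 100.3]
ee_rot: [0.996, 0.087, -0.002, -0.001]
ft_force: [0.8, -0.1, 0.1]
finger_gap: 68.8
finger_force: 0.0
```

>>> {"op": "drive_tool", "data": {
  "targets": [
    [[0,0,0],0,0.8]
  ]
}}

```text
time: 16.65
ee_pos: [481.8, -31.1, 102.8]
ee_rot: [0.996, 0.087, 0.001, -0.0]
ft_force: [0.4, 1.2, 0.4]
finger_gap: 68.1
finger_force: 0.0
```

>>> {"op": "drive_tool", "data": {
  "targets": [
    [[0,-1,25],0,0.8],
    [[0,-1,46],0,0.8],
    [[0,-1,46],0,0.8],
    [[0,-1,46],0,0.8],
    [[0,-1,46],0,0]
  ]
}}

```text
time: 17.27
ee_pos: [481.8, -31.1, 57.2]
ee_rot: [0.996, 0.086, 0.001, 0.0]
ft_force: [-0.6, -0.2, -0.2]
finger_gap: 51.5
finger_force: 0.0
```

>>> {"op": "drive_tool", "data": {
  "targets": [
    [[0,0,0],0,0],
    [[0,0,0],0,0],
    [[0,0,0],0,0],
    [[0,0,0],0,0]
  ]
}}

```text
time: 17.77
ee_pos: [481.1, -30.9, 56.4]
ee_rot: [0.996, 0.086, 0.001, 0.0]
ft_force: [-1.1, 1.6, 5.3]
finger_gap: 20.0
finger_force: 58.5
```

>>> {"op": "drive_tool", "data": {
  "targets": [
    [[0,0,-30],0,0],
    [[0,0,-75],0,0],
    [[0,0,-120],0,0],
    [[-5,-10,-134],0,0],
    [[-15,-45,-134],4,0]
  ]
}}

```text
time: 18.4
ee_pos: [458.6, 9.5, 190.3]
ee_rot: [0.999, 0.048, 0.001, 0.0]
ft_force: [-0.8, 1.4, -1.3]
finger_gap: 20.1
finger_force: 59.1
```

>>> {"op": "drive_tool", "data": {
  "targets": [
    [[-17,-45,0],6,0],
    [[-31,-90,0],12,0],
    [[-42,-126,0],19,0],
    [[-42,-126,0],19,0],
    [[-42,-126,0],19,0]
  ]
}}

```text
time: 19.02
ee_pos: [402.4, 131.0, 188.6]
ee_rot: [0.993, -0.114, -0.001, 0.001]
ft_force: [-0.1, -0.1, -0.9]
finger_gap: 20.0
finger_force: 59.1
```

>>> {"op": "drive_tool", "data": {
  "targets": [
    [[0,0,0],0,0]
  ]
}}

```text
time: 19.15
ee_pos: [403.3, 130.3, 189.1]
ee_rot: [0.993, -0.115, -0.001, 0.0]
ft_force: [0.2, -0.2, 0.0]
finger_gap: 20.1
finger_force: 59.1
```

```bash
python3 -c "from h import *; snap('w4')"
```

```text
19.15 [403.3 130.3 189.1] [ 9.933e-01 -1.155e-01 -6.000e-04  3.000e-04] [ 0.2 -0.2  0. ]
```

View pics/w4.png

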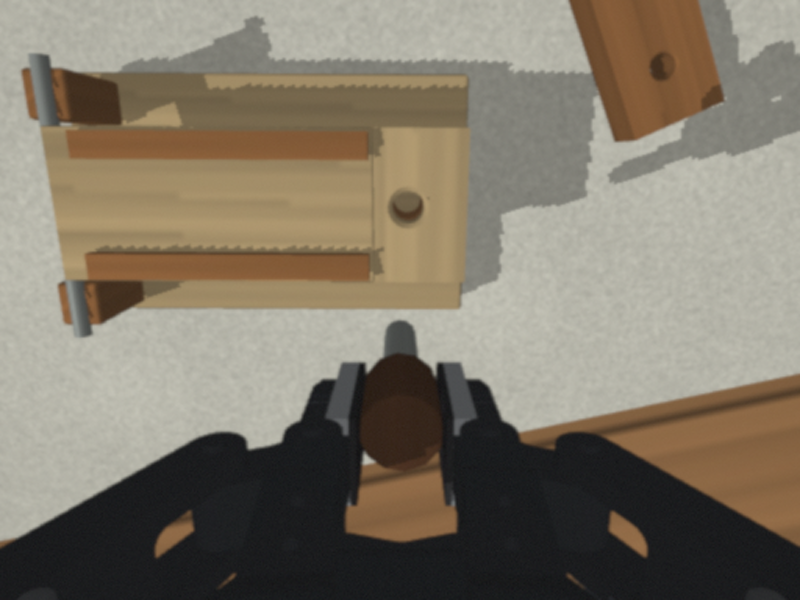

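The lid is down, with its hole at (406,208). The held pin's head top is near (400,431) and its foot tip silhouette is at (400,320).

```bash
python3 - <<'E'
from h import *
C=load("w4"); k=.64; ee=pickle.load(open("w4.pkl","rb"))[1]; p=np.load("press.npy")
h=ray(np.array((406,208))*k,C,86); print("hole",h, "press-pred",world(p,[0,-78,86]))
hb=ray(np.array((400,431))*k,C,ee[0][2]+25.6); ft=ray(np.array((400,320))*k,C,ee[0][2]-56.4)
print("head in tool",totool(hb,ee),"foot far edge",totool(ft,ee))
# predicted image of head-top rim/foot with axis at tool (0,0)
R0=Ro.from_quat(ee[1]).as_matrix(); a=np.linspace(0,6.28,9)[:8]
for r,z in((11,-25.6),(6,50),(4,56.4)):
    q=proj(np.c_[r*np.cos(a),r*np.sin(a),0*a+z]@R0.T+ee[0],C)/k; print(r,z,q[:,0].min().round(),q[:,0].max().round(),q[:,1].min().round(),q[:,1].max().round())
L=[[0,85-190,86],[35,-105,86],[-35,-105,86]]; print((proj(world(p,L),C)/k).round(0).tolist())
t=h.copy();t[2]=ee[0][2]; print("shift",totool(t,ee))
print("yaw",Ro.from_quat(ee[1]).as_euler("xyz",degrees=True),np.degrees(p[2]))
E
```

```text
hole [445.45836321 118.40287096  86.        ] press-pred [[445.39736505 116.79328234  86.        ]]
head in tool [  1.5491863   -0.90217092 -25.60240683] foot far edge [ 4.61845961 -0.90835444 56.39429801]
11 -25.6 359.0 448.0 396.0 476.0
6 50 387.0 418.0 322.0 351.0
4 56.4 392.0 412.0 321.0 341.0
[[468.0, 207.0], [471.0, 127.0], [466.0, 282.0]]
shift [43.76394622  1.92397528 -0.04649437]
yaw [ 1.79956408e+02  6.27868196e-02 -1.32598303e+01] -13.388744675782418
```

>>> {"op": "drive_tool", "data": {
  "targets": [
    [[20,1,0],0,0],
    [[43,3,0],0,0],
    [[43,3,15],0,0],
    [[43,3,35],0,0],
    [[43,3,37],0,0]
  ]
}}

```text
time: 19.82
ee_pos: [442.2, 118.3, 150.2]
ee_rot: [0.993, -0.114, -0.003, 0.001]
ft_force: [-0.2, -0.7, -0.7]
finger_gap: 20.0
finger_force: 59.2
```

>>> {"op": "drive_tool", "data": {
  "targets": [
    [[0,0,0],0,0],
    [[0,0,0],0,0]
  ]
}}

```text
time: 20.08
ee_pos: [445.0, 119.3, 153.4]
ee_rot: [0.993, -0.114, 0.001, -0.0]
ft_force: [0.6, 0.0, -0.1]
finger_gap: 20.3
finger_force: 59.2
```

>>> {"op": "drive_tool", "data": {
  "targets": [
    [[0,1.5,4],0,0],
    [[0,1.5,8],0,0],
    [[0,1.5,8],0,0],
    [[0,1.5,8],0,0]
  ]
}}

```text
time: 20.58
ee_pos: [444.2, 117.6, 144.7]
ee_rot: [0.993, -0.114, 0.0, -0.0]
ft_force: [-0.7, -0.1, -0.2]
finger_gap: 20.0
finger_force: 59.2
```

>>> {"op": "drive_tool", "data": {
  "targets": [
    [[0,0,2],0,0],
    [[0,0,4],0,0],
    [[0,0,6],0,0],
    [[0,0,6],0,0]
  ]
}}

```text
time: 21.08
ee_pos: [444.0, 117.5, 138.5]
ee_rot: [0.993, -0.114, -0.0, 0.0]
ft_force: [0.6, 0.9, -1.2]
finger_gap: 19.8
finger_force: 59.2
```

>>> {"op": "drive_tool", "data": {
  "targets": [
    [[0.5,0,3],0,0],
    [[0.5,0,6],0,0],
    [[0.5,0,9],0,0],
    [[0.5,0,12],0,0],
    [[0.5,0,12],0,0]
  ]
}}

```text
time: 21.7
ee_pos: [444.4, 117.4, 126.4]
ee_rot: [0.993, -0.114, -0.0, 0.0]
ft_force: [0.5, -0.0, -1.2]
finger_gap: 20.0
finger_force: 59.2
```

>>> {"op": "drive_tool", "data": {
  "targets": [
    [[0,0,3],0,0],
    [[0,0,6],0,0],
    [[0,0,9],0,0],
    [[0,0,12],0,0],
    [[0,0,12],0,0]
  ]
}}

```text
time: 22.32
ee_pos: [444.4, 117.4, 114.4]
ee_rot: [0.993, -0.114, -0.0, 0.0]
ft_force: [0.5, 0.7, -0.4]
finger_gap: 20.0
finger_force: 59.2
```

>>> {"op": "drive_tool", "data": {
  "targets": [
    [[0,0,4],0,0],
    [[0,0,8],0,0],
    [[0,0,12],0,0],
    [[0,0,16],0,0],
    [[0,0,16],0,0]
  ]
}}

```text
time: 22.95
ee_pos: [444.3, 117.4, 98.3]
ee_rot: [0.993, -0.114, -0.0, 0.0]
ft_force: [-0.7, 0.2, -0.6]
finger_gap: 20.4
finger_force: 59.2
```

Sliding in freely; 8 mm to go.

>>> {"op": "drive_tool", "data": {
  "targets": [
    [[0,0,2],0,0],
    [[0,0,4],0,0],
    [[0,0,6],0,0],
    [[0,0,7],0,0],
    [[0,0,7],0,0]
  ]
}}

```text
time: 23.58
ee_pos: [444.6, 117.4, 91.6]
ee_rot: [0.993, -0.114, -0.0, 0.0]
ft_force: [0.3, -0.9, -0.6]
finger_gap: 20.0
finger_force: 59.2
```

>>> {"op": "drive_tool", "data": {
  "targets": [
    [[0,0,1],0,0],
    [[0,0,1],0,0],
    [[0,0,1],0,0]
  ]
}}

```text
time: 23.95
ee_pos: [444.7, 117.5, 90.8]
ee_rot: [0.993, -0.114, 0.0, -0.0]
ft_force: [-0.5, -0.1, -0.8]
finger_gap: 20.0
finger_force: 59.2
```

>>> {"op": "drive_tool", "data": {
  "targets": [
    [[0,0,0.5],0,0],
    [[0,0,1],0,0],
    [[0,0,1],0,0]
  ]
}}

```text
time: 24.32
ee_pos: [444.8, 117.5, 90.5]
ee_rot: [0.993, -0.114, 0.0, 0.0]
ft_force: [-2.0, -1.5, 5.6]
finger_gap: 20.1
finger_force: 60.0
```

>>> {"op": "drive_tool", "data": {
  "targets": [
    [[0,0,0.5],0,0],
    [[0,0,0.5],0,0],
    [[0,0,0.5],0,0]
  ]
}}

```text
time: 24.7
ee_pos: [444.8, 117.5, 90.5]
ee_rot: [0.993, -0.114, 0.0, 0.0]
ft_force: [-3.5, -1.1, 10.3]
finger_gap: 20.1
finger_force: 60.3
```

>>> {"op": "drive_tool", "data": {
  "targets": [
    [[0,0,0.5],0,0],
    [[0,0,0.5],0,0],
    [[0,0,0.5],0,0],
    [[0,0,0.5],0,0]
  ]
}}

```text
time: 25.2
ee_pos: [444.9, 117.5, 90.4]
ee_rot: [0.993, -0.114, -0.0, 0.001]
ft_force: [-4.8, -1.9, 12.7]
finger_gap: 20.0
finger_force: 60.7
```

>>> {"op": "drive_tool", "data": {
  "targets": [
    [[0,0,0],0,0],
    [[0,0,0],0,0],
    [[0,0,0],0,0],
    [[0,0,0],0,0]
  ]
}}

```text
time: 25.7
ee_pos: [444.9, 117.5, 90.4]
ee_rot: [0.993, -0.114, -0.0, 0.001]
ft_force: [-4.7, -1.3, 12.8]
finger_gap: 20.4
finger_force: 60.7
```

```bash
python3 -c "
from h import *
snap('w5')
from workcell import vision
c=vision.capture('scene')['color'][:,:,::-1]
cv2.imwrite('pics/s5.png',cv2.resize(c[90:270,150:500],(778,400),interpolation=cv2.INTER_CUBIC))"
```

```text
25.7 [444.9 117.5  90.4] [ 9.934e-01 -1.144e-01 -0.000e+00  6.000e-04] [-4.7 -1.3 12.8]
```

View pics/s5.png

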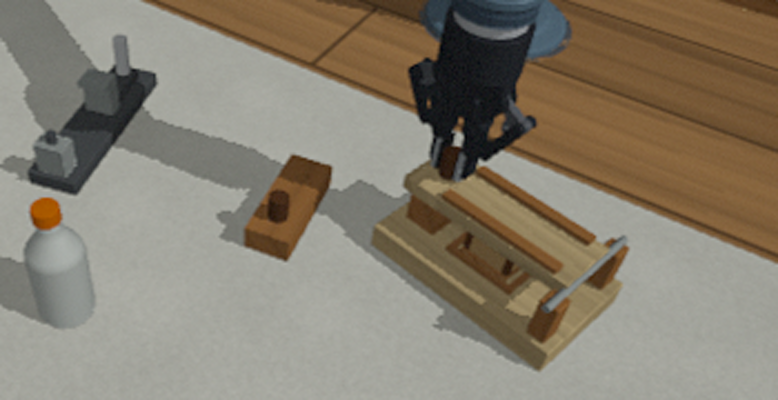

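The scene view shows the lid level on the box at (490,250) and the pin head down on the lid under the gripper at (452,160). I'll press a touch more to sit mid-range.

>>> {"op": "drive_tool", "data": {
  "targets": [
    [[0,0,0.3],0,0],
    [[0,0,0.3],0,0],
    [[0,0,0.3],0,0],
    [[0,0,0.3],0,0]
  ]
}}

```text
time: 26.3
ee_pos: [444.9, 117.5, 90.4]
ee_rot: [0.993, -0.114, -0.0, 0.001]
ft_force: [-5.0, -2.6, 15.0]
finger_gap: 20.2
finger_force: 60.9
```

```bash
python3 -c "
from workcell import hand_in
print(hand_in())"
```

```text
the job is handed in; nothing more can be done
None
```

The job is handed in at 26.3 s: the box is flat in the nest, the lid is shut on it, the long pin is fully home, and the arm still holds the pin's head, pushing down with about 15 N.

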